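# Move the spice row into the new rack, each in its old place

### The arm

A 7-joint arm with a two-finger parallel gripper is mounted at the origin on a cart in front of the work surface, level with it; the furniture and walls round the work are solid. World frame = base frame: x ahead of the robot, y to its left, z up, the work surface at z = 0. Lengths are in mm, angles in rad, forces in N, time in s.
With the tool pointing down it reaches from about 400 to 875 mm from the base axis. Payload 4.4 kg.
Tool frame: the origin (TCP) lies at the very end of the fingers, on their centre line; the grasp point (between the pads) lies 19 mm behind it; z points along the fingers, y is the line along which they close (so a half turn about z gives the same grasp; the last joint's range is limited). The gripper opens to 85 mm and grips with 20 to 120 N. Pads are 22 mm wide; open, the fingers measure 114 mm over their backs; the gripper's body (76 mm by 85 mm) begins 54 mm behind the grasp point. The pads swing forward as they close: fully open they stand 13 mm farther back than shut.
Start: joints at [1.275, 0.628, 0.038, 1.517, -0.027, 0.996, -0.02], TCP at [148.087, -632.921, 203.713] pointing down, gripper open.
Joint ranges: [-3.06, 3.06], [-0.37, 2.12], [-1.25, 1.32], [0.18, 2.47], [-1.1, 4.24], [0.23, 1.98], [-2.94, 2.94]. Speed limits (rad/s): [2.57, 2.57, 3.14, 3.14, 3.14, 3.14, 3.14].

### API

Orientations are given as [roll, pitch, yaw] about the fixed x, y, z axes, in that order (R = Rz(yaw) Ry(pitch) Rx(roll)).
In Python, from cell import sensors, get_image, camera_params, order gives the robot as it stands.
- The arm moves only by the shell command python3 -m inch 'ROWS' [OPENING]. ROWS is JSON, a list that holds one entry, the list of rows, each a list of 4 numbers: the shift along the tool's x, y, z in cm, then the turn about the tool's z in degrees. A call has 1 to 8 rows; each row is the pose to reach, as a shift and turn from the pose commanded when the call began, along the tool's axes at that moment; what a row does not reach only later rows make up. A row lasts 1/12 s, in which the tool goes at most 41.7 mm and 7.16 degrees, less where a joint would pass 70% of its speed; a pose out of reach is approached as far as the arm can. A call with a gripper value outside its range is refused whole. OPENING is the finger opening in cm, from 0 to 8.54, set as the call begins (- or left out, the last holds). The fingers move at their own pace and stop on an object; the grip force is fixed at half the most. Time passes only in rows, so rows that repeat a pose let the fingers close. It gives the time, the measured TCP pose, the force, the opening and the grip force at its end, in the units of the state.
- sensors.read_state(): the state, without advancing time (a new reading comes with each control period).
- get_image(name): name is "side" or "top"; returns the picture (400x640x3 uint8, blue, green, red); there is no depth.
- camera_params(name): a dict with "mtx" (3x3 intrinsics, pixels), "rvec" (rotation vector, rad) and "tvec" (3), from world to camera coordinates, as OpenCV has them. Camera axes: x right, y down, z forward; pixel columns grow to the right and rows downward; lengths in mm; the calibration is good to about 2 mm. A picture is of the moment at which its call begins. camera_params takes no time and is no camera call.
- order.finish_job(): hands the job in; it is judged then, once.
The state is a dict: "clock": time; "qpos": joint angles; "qd": joint speeds; "tau": joint torques, N m; "eef_pos": TCP position; "tool_rot": TCP orientation; "force": force on the tool from outside, world axes, zero at the start; "torque": the same for the moment, N m; "width": finger opening in mm; "gripper_force": force on a finger pad.
Only numpy, scipy, OpenCV 4.12 (cv2) and the standard library are available. Lean on these libraries where they do the work, as an engineer would, in place of code of your own. Each camera call takes 0.05 s, during which the arm holds its last target. There are 200 camera calls.

### The job

Please move the four spices from the old wire rack into the wells of the new wooden rack, one to a well, keeping them in exactly the same left-to-right order so that I still find each one by its place. Stand each upright, fully down in its well, never laying or tipping one over, and let go of them all.

Things in the scene. Friction and masses are not known exactly. Their poses are not given: they have to be found in the camera images.
- old_rack: the old spice rack: a chrome wire caddy 312 mm long (its y), 87 mm deep (its x), end frames 63 mm high, rails 38 mm high; fixed where it stands. Origin at the centre of its footprint on the worktop, y along the row to the left as the robot sees it, x away from the robot, z up. Its four wire cups stand in a row at about y = +111, +37, -37, -111 mm (each up to 3 mm off).
- new_rack: the new spice rack: a pale wooden block 324 mm long (its y, with the darker end cheeks), 88 mm deep (its x), 32 mm high (cheeks 50 mm), fixed where it stands. Origin at the centre of its footprint on the worktop, y along the row to the left as the robot sees it, x away from the robot, z up. Four round wells at x = 0, y = +111, +37, -37, -111 mm, each 66 mm wide with a 3 mm chamfer at the mouth and 20 mm deep: well floor at z = 12 mm, mouth at z = 32 mm. All start empty.
- spice_jar: glass spice jar with a red screw cap, round, 42 mm across the body (to 85 mm up), 45 mm across the cap, 106 mm high, about 0.11 kg. Origin at the centre of its underside, z up.
- herb_jar: dark green herb jar with a tall light-green cap, round, 50 mm across the body (to 78 mm up), 52 mm across the cap, 104 mm high, about 0.09 kg. Origin at the centre of its underside, z up.
- pepper_tub: short white tub, the lowest of the four, round, 53 mm across the body (to 60 mm up), 55 mm across the lid, 74 mm high, about 0.06 kg. Origin at the centre of its underside, z up.
- pepper_mill: turned wooden pepper mill, the tallest of the four, 58 mm across the foot, narrower at the waist, rounded head 48 mm across between 123 and 159 mm up, small steel knob on top, 170 mm high, about 0.18 kg; the head does not turn. Origin at the centre of its underside, z up.
- cup_spice_jar: the wire cup of the old rack in which the glass spice jar stands at the start, one of four alike: rim ring 68 mm wide inside, 26 mm above its floor; it stays in the old rack. Origin at the centre of its floor's top face, 12 mm above the worktop; its turn about z has no meaning.
- cup_herb_jar: the wire cup of the old rack in which the herb jar stands at the start, one of four alike: rim ring 68 mm wide inside, 26 mm above its floor; it stays in the old rack. Origin at the centre of its floor's top face, 12 mm above the worktop; its turn about z has no meaning.
- cup_pepper_tub: the wire cup of the old rack in which the white tub stands at the start, one of four alike: rim ring 68 mm wide inside, 26 mm above its floor; it stays in the old rack. Origin at the centre of its floor's top face, 12 mm above the worktop; its turn about z has no meaning.
- cup_pepper_mill: the wire cup of the old rack in which the pepper mill stands at the start, one of four alike: rim ring 68 mm wide inside, 26 mm above its floor; it stays in the old rack. Origin at the centre of its floor's top face, 12 mm above the worktop; its turn about z has no meaning.

How it is judged (in metres and radians):
At the end, for the whole second after the job is handed in: Each of the four spices stands in the well of the new rack that has the same number from the left as the cup of the old rack it came from: within 15 mm of the well's centre along and across the rack, its underside within 5 mm of the well floor's height, upright to 0.1 rad, released and at rest (((y of cup_spice_jar in the frame of old_rack between 0.081 and 0.141 m and y of spice_jar in the frame of new_rack between 0.096 and 0.126 m) or (y of cup_spice_jar in the frame of old_rack between 0.007 and 0.067 m and y of spice_jar in the frame of new_rack between 0.022 and 0.052 m) or (y of cup_spice_jar in the frame of old_rack between -0.067 and -0.007 m and y of spice_jar in the frame of new_rack between -0.052 and -0.022 m) or (y of cup_spice_jar in the frame of old_rack between -0.141 and -0.081 m and y of spice_jar in the frame of new_rack between -0.126 and -0.096 m)) and x of spice_jar in the frame of new_rack between -0.015 and 0.015 m and z of spice_jar in the frame of new_rack between 0.007 and 0.017 m and angle between each of spice_jar, herb_jar, pepper_tub, pepper_mill's own z axis and vertical below 0.1 rad and linear speed of each of spice_jar, herb_jar, pepper_tub, pepper_mill below 0.02 m/s and angular speed of each of spice_jar, herb_jar, pepper_tub, pepper_mill below 0.2 rad/s and ((y of cup_herb_jar in the frame of old_rack between 0.081 and 0.141 m and y of herb_jar in the frame of new_rack between 0.096 and 0.126 m) or (y of cup_herb_jar in the frame of old_rack between 0.007 and 0.067 m and y of herb_jar in the frame of new_rack between 0.022 and 0.052 m) or (y of cup_herb_jar in the frame of old_rack between -0.067 and -0.007 m and y of herb_jar in the frame of new_rack between -0.052 and -0.022 m) or (y of cup_herb_jar in the frame of old_rack between -0.141 and -0.081 m and y of herb_jar in the frame of new_rack between -0.126 and -0.096 m)) and x of herb_jar in the frame of new_rack between -0.015 and 0.015 m and z of herb_jar in the frame of new_rack between 0.007 and 0.017 m and ((y of cup_pepper_tub in the frame of old_rack between 0.081 and 0.141 m and y of pepper_tub in the frame of new_rack between 0.096 and 0.126 m) or (y of cup_pepper_tub in the frame of old_rack between 0.007 and 0.067 m and y of pepper_tub in the frame of new_rack between 0.022 and 0.052 m) or (y of cup_pepper_tub in the frame of old_rack between -0.067 and -0.007 m and y of pepper_tub in the frame of new_rack between -0.052 and -0.022 m) or (y of cup_pepper_tub in the frame of old_rack between -0.141 and -0.081 m and y of pepper_tub in the frame of new_rack between -0.126 and -0.096 m)) and x of pepper_tub in the frame of new_rack between -0.015 and 0.015 m and z of pepper_tub in the frame of new_rack between 0.007 and 0.017 m and ((y of cup_pepper_mill in the frame of old_rack between 0.081 and 0.141 m and y of pepper_mill in the frame of new_rack between 0.096 and 0.126 m) or (y of cup_pepper_mill in the frame of old_rack between 0.007 and 0.067 m and y of pepper_mill in the frame of new_rack between 0.022 and 0.052 m) or (y of cup_pepper_mill in the frame of old_rack between -0.067 and -0.007 m and y of pepper_mill in the frame of new_rack between -0.052 and -0.022 m) or (y of cup_pepper_mill in the frame of old_rack between -0.141 and -0.081 m and y of pepper_mill in the frame of new_rack between -0.126 and -0.096 m)) and x of pepper_mill in the frame of new_rack between -0.015 and 0.015 m and z of pepper_mill in the frame of new_rack between 0.007 and 0.017 m); the robot touches nothing.
It fails at once if the glass spice jar is tipped over (more than 0.6 rad from upright) (angle between spice_jar's own z axis and vertical above 0.6 rad).
It fails at once if the herb jar is tipped over (more than 0.6 rad from upright) (angle between herb_jar's own z axis and vertical above 0.6 rad).
It fails at once if the white tub is tipped over (more than 0.6 rad from upright) (angle between pepper_tub's own z axis and vertical above 0.6 rad).
It fails at once if the pepper mill is tipped over (more than 0.6 rad from upright) (angle between pepper_mill's own z axis and vertical above 0.6 rad).
It also fails if it takes over 112 s, if anything falls off the work surface, if the arm or the gripper's body presses on something with over 40 N, if the wrist force passes 120 N, or if a joint passes its speed limit or range.

## Working session

There is one attempt and no reset: what is moved stays moved. The work goes in short steps, Python scripts to look and compute and a shell command to move; the robot and the scene stay as the last step left them, time stands still between calls to the robot, and variables do not carry over. Pictures are saved under pics/ and viewed, at most 14 in all, crops included, and the job is handed in when it is done.

```bash
mkdir -p pics; ls; python3 - <<'E'
from cell import sensors,get_image,camera_params
import cv2
s=sensors.read_state();print(s)
for n in("side","top"):
    cv2.imwrite(f"pics/{n}0.png",get_image(n));print(n,camera_params(n))
E
```

```text
pics
{'clock': 0.0, 'qpos': array([ 1.27520287,  0.62936307,  0.03846974,  1.51841475, -0.02702548,
        0.99627013, -0.01999468]), 'qd': array([-1.33570730e-05,  6.64767444e-04,  4.07164584e-04,  7.86604505e-04,
       -5.91416736e-05, -5.94104226e-04, -1.24309076e-03]), 'tau': array([-4.78182392e-04, -5.63418317e+01,  1.22608759e+00, -1.93454254e+01,
        1.10835434e-02,  1.04989790e-02, -1.77860721e-05]), 'eef_pos': array([ 147.91384469, -632.23129617,  202.76370824]), 'tool_rot': array([-3.13965625e+00,  2.22727732e-05,  2.29761397e-01]), 'force': array([0.75453653, 0.00673867, 0.4984366 ]), 'torque': array([-0.04250941,  0.03128479, -0.00437806]), 'gripper_force': 0.0, 'width': 85.55895611934075}
side {'mtx': array([[367.20952274,   0.        , 320.06529127],
       [  0.        , 367.20952274, 200.22394569],
       [  0.        ,   0.        ,   1.        ]]), 'rvec': array([ 2.11645917, -0.34402394,  0.16686701]), 'tvec': array([-437.04491595,  192.53185562,  645.65922034])}
top {'mtx': array([[463.48751321,   0.        , 315.30684859],
       [  0.        , 463.48751321, 200.72175804],
       [  0.        ,   0.        ,   1.        ]]), 'rvec': array([ 2.13519082, -2.19677359,  0.10994445]), 'tvec': array([125.10311196, 482.05636096, 917.67645748])}
```

View pics/side0.png

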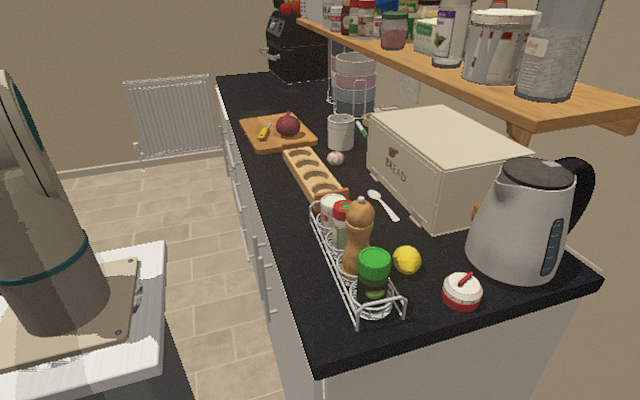

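View pics/top0.png

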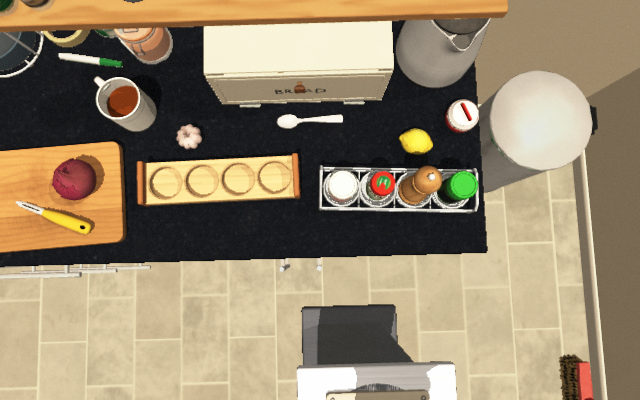

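The top view has the old rack on the right. Left to right it holds the white tub (342,187), red spice jar (382,185), mill (knob 431,177) and green herb jar (461,186). The new rack is at (140–299, 155–205), with wells near (166,183), (203,181), (239,179) and (274,177). Next I'll measure these.

```bash
cat > h.py <<'E'
import numpy as np,cv2
from cell import sensors,get_image,camera_params
def ray(cam,px,z):
    p=camera_params(cam);R,_=cv2.Rodrigues(p["rvec"]);t=p["tvec"].ravel()
    u=cv2.undistortPoints(np.array(px,float).reshape(-1,1,2),p["mtx"],None).reshape(-1,2)
    d=np.c_[u,np.ones(len(u))]@R; c=-R.T@t
    return c+d*((z-c[2])/d[:,2])[:,None]
def proj(cam,P):
    p=camera_params(cam);return cv2.projectPoints(np.array(P,float).reshape(-1,1,3),p["mtx"] *0+p["rvec"].ravel()[0]*0 if 0 else p["rvec"],p["tvec"],p["mtx"],None)[0].reshape(-1,2)
def blobs(m,box,amin=40):
    x0,y0,x1,y1=box;q=np.zeros_like(m);q[y0:y1,x0:x1]=m[y0:y1,x0:x1]
    c,_=cv2.findContours(q,cv2.RETR_EXTERNAL,cv2.CHAIN_APPROX_NONE)
    return [k for k in sorted(c,key=cv2.contourArea,reverse=True) if cv2.contourArea(k)>amin]
E
python3 - <<'E'
from h import *
im=cv2.imread("pics/top0.png");hsv=cv2.cvtColor(im,cv2.COLOR_BGR2HSV)
H,S,V=[hsv[...,i].astype(int) for i in range(3)]
g=((H>45)&(H<80)&(S>150)).astype('u1')*255
r=(((H<6)|(H>172))&(S>150)).astype('u1')*255
w=((S<60)&(V>185)).astype('u1')*255
ck=((H<14)&(S>120)).astype('u1')*255
for n,m,box,z in(("herb",g,(440,165,485,210),116),("spice",r,(365,165,398,205),118),("tub",w,(326,170,358,205),86),("cheeks",ck,(132,145,304,212),50)):
    for k in blobs(m,box)[:3]:
        (c,rr)=cv2.minEnclosingCircle(k);rc=cv2.minAreaRect(k)
        P=ray("top",[c,rc[0],(c[0]+rr,c[1])],z);print(n,np.round(c,1),round(rr,1),np.round(P[:2,:2],1).tolist(),"rad",round(np.linalg.norm(P[2]-P[0]),1))
print("knob",ray("top",[(431,176.5)],182))
# wells by hand, and rack frame hand picks
print("wells",np.round(ray("top",[(166,183),(203,181),(239,179),(274,177)],32),0)[:,:2].tolist())
print("oldrack corners z63",np.round(ray("top",[(320,167),(319,211),(474,167),(478,211)],63),0)[:,:2].tolist())
x=cv2.resize(im[140:225,130:300],None,fx=4.7,fy=4.7,interpolation=cv2.INTER_CUBIC);y=cv2.resize(im[150:220,310:490],None,fx=4.4,fy=4.4,interpolation=cv2.INTER_CUBIC)
cv2.imwrite("pics/c1.png",x);cv2.imwrite("pics/c2.png",y)
E
```

```text
herb [461.2 185.9] 16.3 [[495.6, -158.2], [497.0, -158.0]] rad 30.0
spice [382.6 183.1] 12.8 [[504.8, -13.6], [504.9, -13.3]] rad 23.5
tub [341.5 183.5] 16.4 [[510.7, 60.3], [508.8, 60.4]] rad 31.4
cheeks [142.  183.5] 23.0 [[527.2, 455.6], [526.9, 458.3]] rad 46.0
cheeks [295.5 175.5] 22.8 [[534.5, 149.4], [534.6, 148.2]] rad 45.4
knob [[504.79513307 -87.00524524 182.        ]]
wells [[530.0, 414.0], [532.0, 338.0], [534.0, 265.0], [536.0, 194.0]]
oldrack corners z63 [[548.0, 100.0], [461.0, 105.0], [539.0, -202.0], [452.0, -205.0]]
```

View pics/c1.png

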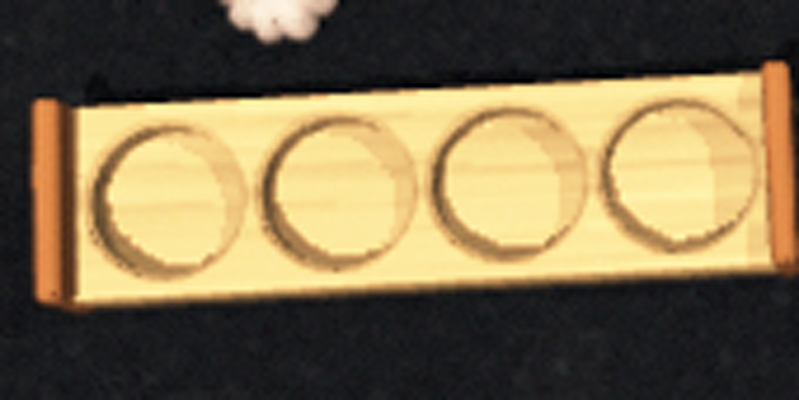

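View pics/c2.png

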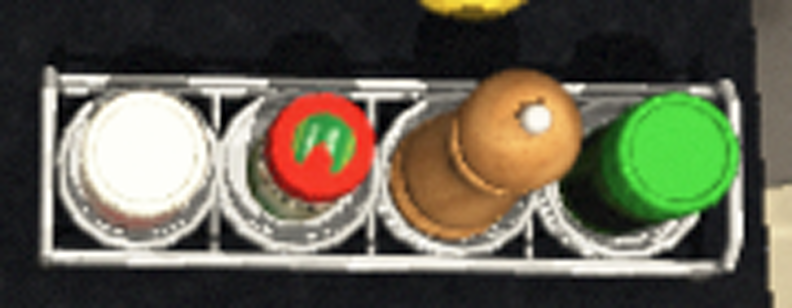

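Crop c1 shows well centres at about (166,183), (202,181), (238,179) and (274,177). Crop c2 shows cap centres at tub (343.6,182.5), spice (383.2,183.6), knob (431.6,176.8) and herb (464.5,184.5), with row order tub, spice, mill, herb.

```bash
python3 - <<'E'
from h import *
for n,p,z in(("tub",(343.6,182.5),86),("spice",(383.2,183.6),118),("knob",(431.6,176.8),182),("herb",(464.5,184.5),116)): print(n,np.round(ray("top",[p],z)[0],1))
W=ray("top",[(166.0,183.0),(201.9,181.1),(238.3,179.1),(274.3,177.2)],32);print(np.round(W,1),np.linalg.norm(np.diff(W,axis=0),axis=1))
# side-view check of old-rack caps
im=cv2.imread("pics/side0.png");hsv=cv2.cvtColor(im,cv2.COLOR_BGR2HSV);H,S,V=[hsv[...,i].astype(int) for i in range(3)]
print("side expected herb top",proj("side",[(496,-161,116),(505,-87,182),(504,-13,118),(508,60,86)]))
print("wells in side",proj("side",W))
cv2.imwrite("pics/s1.png",cv2.resize(im[130:330,270:440],None,fx=3,fy=3,interpolation=cv2.INTER_CUBIC))
E
```

```text
tub [512.5  56.2  86. ]
spice [503.8 -14.6 118. ]
knob [504.2 -88.  182. ]
herb [ 498.1 -164.4  116. ]
[[529.6 413.6  32. ]
 [531.4 340.6  32. ]
 [533.4 266.5  32. ]
 [535.2 193.3  32. ]] [73.03721739 74.07039358 73.26209993]
side expected herb top [[372.44793019 256.05699366]
 [360.88787044 196.07725274]
 [343.43615541 205.29193863]
 [332.49087386 199.64348234]]
wells in side [[299.44688903 153.46534693]
 [306.87642995 163.87745747]
 [315.36948721 175.69495117]
 [324.78337383 188.88911315]]
```

View pics/s1.png

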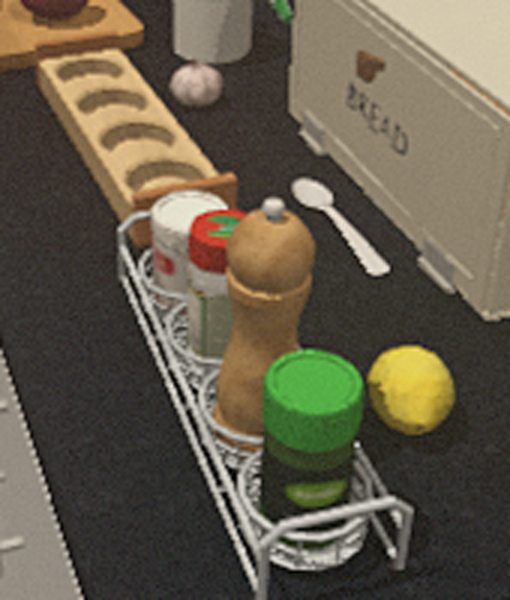

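```bash
python3 -m inch '[[[0,0,-4,-7],[0,0,-8,-14],[0,0,-12,-21],[0,0,-12,-28],[0,0,-12,-35],[0,0,-12,-42],[0,0,-12,-49],[0,0,-12,-56]]]' 8.5; python3 -c "
from cell import sensors;s=sensors.read_state();print(s['qpos'],s['eef_pos'],s['tool_rot'],s['clock'])"
```

```text
clock: 0.77
eef_pos: [147.9, -632.6, 323.3]
tool_rot: [-3.141, -0.001, 1.213]
force: [-0.6, -0.1, 0.3]
width: 85.2
gripper_force: 0.0
[ 1.41629093  0.54168757 -0.20730772  1.33998232  0.1112386   1.27215193
  0.84742436] [ 147.93138964 -632.59946152  323.26176718] [-3.14099846e+00 -7.58256357e-04  1.21319003e+00] 0.7667
```

Side crop: knob (361.3,199.3) and herb cap top (374.7,257.7), both within a few px of the projected top-view estimates. Wells agree too. Moving towards the mill.

```bash
cat >> h.py <<'E'
def tri(a,b):
    M=[];
    for c,px in(("top",a),("side",b)):
        p=camera_params(c);R,_=cv2.Rodrigues(p["rvec"]);M.append(p["mtx"]@np.c_[R,p["tvec"].ravel()])
    X=cv2.triangulatePoints(M[0],M[1],np.array(a,float).reshape(2,1),np.array(b,float).reshape(2,1)).ravel();return X[:3]/X[3]
def go(x,y,z,yaw,tilt=True):
    s=sensors.read_state();p=s["eef_pos"];w=s["tool_rot"][2];d=np.array([x,y,z])-p
    print("rows target cm/deg:",np.round([(d[0]*np.cos(w)+d[1]*np.sin(w))/10,(d[0]*np.sin(w)-d[1]*np.cos(w))/10,-d[2]/10,-np.degrees(yaw-w)],2),"at",np.round(p,1),round(w,3),"q",np.round(s["qpos"],2),"t",s["clock"])
E
python3 - <<'E'
from h import *
print(tri((431.6,176.8),(361.3,199.3)),tri((464.5,184.5),(374.7,257.7)))
go(504,-88,323,1.54)
E
```

```text
[504.99612647 -89.24966461 177.05679102] [ 498.19728347 -164.74386681  115.08440973]
rows target cm/deg: [ 6.348e+01  1.429e+01  3.000e-02 -1.872e+01] at [ 147.9 -632.6  323.3] 1.213 q [ 1.42  0.54 -0.21  1.34  0.11  1.27  0.85] t 0.7667
```

```bash
python3 -m inch '[[[3.9,0.9,0,-1.5],[7.8,1.8,0,-3],[11.7,2.6,0,-4.5],[15.6,3.5,0,-6],[19.5,4.4,0,-7.5],[23.4,5.3,0,-9],[27.3,6.2,0,-10],[31.2,7,0,-11]]]'; python3 -c "
from h import *; go(504,-88,323,1.54)"
```

```text
clock: 1.43
eef_pos: [325.0, -364.3, 323.5]
tool_rot: [-3.141, -0.0, 1.4]
force: [0.9, -0.2, -0.8]
width: 85.0
gripper_force: 0.0
rows target cm/deg: [30.27 12.94  0.05 -8.03] at [ 325.  -364.3  323.5] 1.4 q [ 1.05  0.28 -0.35  1.77  0.11  1.11  0.5 ] t 1.4333
```

```bash
python3 -m inch '[[[3.8,1.6,0,-1.5],[7.6,3.2,0,-3],[11.4,4.9,0,-5],[15.2,6.5,0,-6.5],[19,8.1,0,-8],[22.8,9.7,0,-8],[26.6,11.4,0,-8],[30.2,12.9,0,-8]]]'; python3 -m inch '[[[0,0,3,0],[0,0,6,0],[0,0,8,0],[0,0,8,0]]]' ; python3 -c "
from h import *; go(504,-88,134,1.54);cv2.imwrite('pics/t2.png',get_image('top')[60:300,300:600]);cv2.imwrite('pics/s2.png',get_image('side')[60:360,200:500])
a=cv2.imread('pics/t2.png');b=cv2.imread('pics/s2.png');a=cv2.copyMakeBorder(a,0,60,0,0,0);cv2.imwrite('pics/p2.png',np.hstack([a,b]))"
```

```text
clock: 2.1
eef_pos: [503.9, -88.6, 323.6]
tool_rot: [-3.142, -0.0, 1.539]
force: [0.6, -0.2, -0.3]
width: 85.0
gripper_force: 0.0
clock: 2.43
eef_pos: [499.7, -90.4, 239.7]
tool_rot: [-3.133, -0.001, 1.54]
force: [-0.3, -0.1, -0.5]
width: 85.0
gripper_force: 0.0
rows target cm/deg: [ 0.25  0.42 10.57 -0.02] at [499.7 -90.4 239.7] 1.54 q [ 0.47  0.42 -0.49  1.84  0.24  0.95 -0.16] t 2.4333
```

View pics/p2.png

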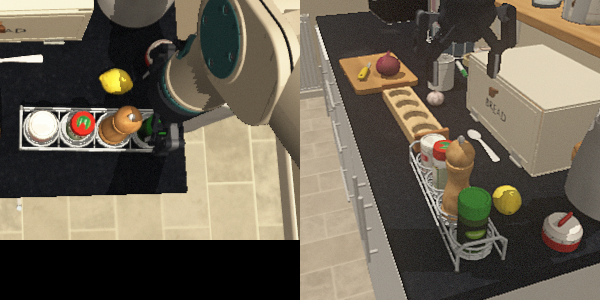

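The side view shows the open fingers straddling the mill axis, with tips at about (330,135) and (392,130) and the mill knob below at (361,199). The top view is consistent with that. Descending onto the head, with correction.

```bash
python3 -c "
from h import *; print(proj('side',[sensors.read_state()['eef_pos']]))"; python3 -m inch '[[[0.2,0.4,2,0],[0.2,0.4,4,0],[0.2,0.4,4,0]]]' ; python3 -c "
from h import *; go(504,-88,134,1.54)"
```

```text
[[362.35413233 163.71001385]]
clock: 2.78
eef_pos: [506.2, -89.1, 202.7]
tool_rot: [-3.139, -0.0, 1.538]
force: [-0.6, 0.2, -0.4]
width: 85.3
gripper_force: 0.0
rows target cm/deg: [ 0.1  -0.23  6.87 -0.1 ] at [506.2 -89.1 202.7] 1.538 q [ 0.45  0.47 -0.47  1.88  0.28  0.86 -0.2 ] t 2.7833
```

```bash
python3 -m inch '[[[0,-0.3,2,0],[0,-0.3,4,0],[0,-0.3,5,0],[0,-0.3,5,0],[0,-0.3,5,0],[0,-0.3,5,0]]]' ; python3 -c "
from h import *; go(504,-88,134,1.54);a=get_image('side');print(proj('side',[sensors.read_state()['eef_pos']]))
cv2.imwrite('pics/s3.png',cv2.resize(a[100:330,270:470],None,fx=2.5,fy=2.5))"
```

```text
clock: 3.28
eef_pos: [505.5, -88.8, 155.2]
tool_rot: [3.139, 0.0, 1.539]
force: [-0.1, -0.8, 0.1]
width: 85.2
gripper_force: 0.0
rows target cm/deg: [ 0.08 -0.15  2.12 -0.08] at [505.5 -88.8 155.2] 1.539 q [ 0.42  0.53 -0.44  1.94  0.33  0.74 -0.24] t 3.2833
[[360.85971296 210.0961112 ]]
```

View pics/s3.png

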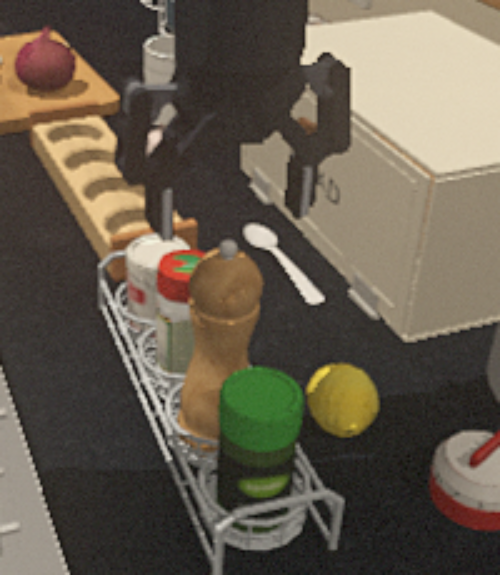

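The tips are at full-image (337,194) and (390,184), higher than the reported TCP projects (row 210). I'll check this with both views before descending.

```bash
python3 -c "
from h import *; s=sensors.read_state();print(s['eef_pos'],s['tool_rot'])
for z in (155,168,181,194): print(z,np.round(proj('side',[(463,-89,z),(548,-89,z)]),0).tolist(),np.round(proj('top',[(463,-89,z),(548,-89,z)]),0).tolist())
a=get_image('top');cv2.imwrite('pics/t3.png',cv2.resize(a[90:260,320:560],None,fx=3.2,fy=3.2))"
```

```text
[505.44882078 -88.82392249 155.17194135] [3.13892381e+00 3.19110737e-04 1.53859905e+00]
155 [[337.0, 215.0], [384.0, 206.0]] [[430.0, 202.0], [427.0, 155.0]]
168 [[337.0, 208.0], [384.0, 199.0]] [[431.0, 202.0], [429.0, 153.0]]
181 [[337.0, 202.0], [385.0, 193.0]] [[433.0, 201.0], [431.0, 152.0]]
194 [[337.0, 195.0], [386.0, 186.0]] [[435.0, 200.0], [433.0, 150.0]]
```

View pics/t3.png

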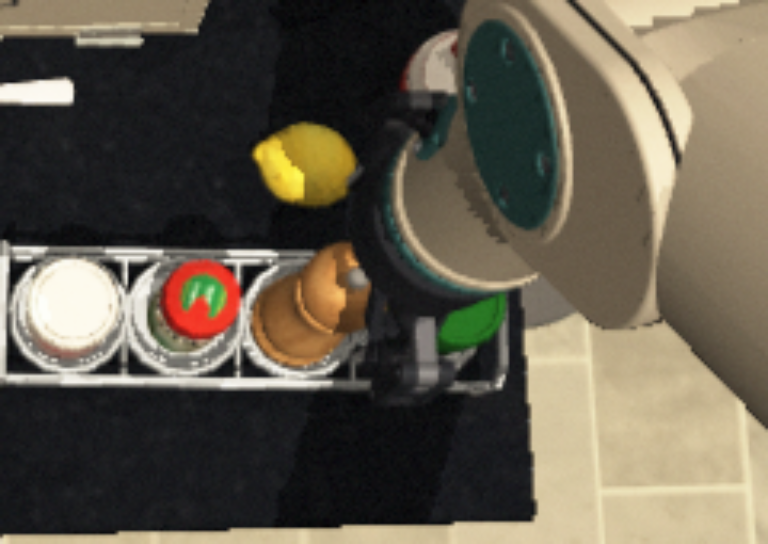

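```bash
cat >> h.py <<'E'
def tips():
    a=get_image('side');d=cv2.absdiff(a,cv2.imread('pics/side0.png')).max(2)
    m=cv2.morphologyEx((d>28).astype('u1'),cv2.MORPH_OPEN,np.ones((2,2)))
    print("lowest changed row by col:",[(c,int(np.nonzero(m[:260,c])[0].max()) if m[:260,c].any() else 0) for c in range(322,404,3)])
E
python3 -m inch '[[[0.1,-0.1,1,0],[0.1,-0.1,2.1,0],[0.1,-0.1,2.1,0],[0.1,-0.1,2.1,0],[0.1,-0.1,2.1,0]]]' ; python3 -c "
from h import *; tips();go(504,-88,134,1.54);a=get_image('side')
for z in (134,147,160,172): print(z,np.round(proj('side',[(463,-89,z),(548,-89,z)]),0).tolist())
cv2.imwrite('pics/s4.png',cv2.resize(a[120:280,300:440],None,fx=4,fy=3.5))"
```

```text
clock: 3.8
eef_pos: [503.5, -87.6, 132.9]
tool_rot: [3.141, -0.0, 1.539]
force: [-0.2, -0.1, -0.3]
width: 85.4
gripper_force: 0.0
lowest changed row by col: [(322, 187), (325, 187), (328, 200), (331, 206), (334, 208), (337, 208), (340, 165), (343, 163), (346, 151), (349, 229), (352, 228), (355, 220), (358, 230), (361, 259), (364, 259), (367, 259), (370, 259), (373, 259), (376, 259), (379, 259), (382, 259), (385, 259), (388, 259), (391, 259), (394, 189), (397, 258), (400, 259), (403, 259)]
rows target cm/deg: [-0.04  0.04 -0.09 -0.07] at [503.6 -87.6 133.1] 1.539 q [ 0.41  0.56 -0.42  1.97  0.35  0.69 -0.27] t 3.85
134 [[337.0, 225.0], [383.0, 216.0]]
147 [[337.0, 219.0], [383.0, 209.0]]
160 [[337.0, 213.0], [384.0, 203.0]]
172 [[337.0, 206.0], [385.0, 197.0]]
```

View pics/s4.png

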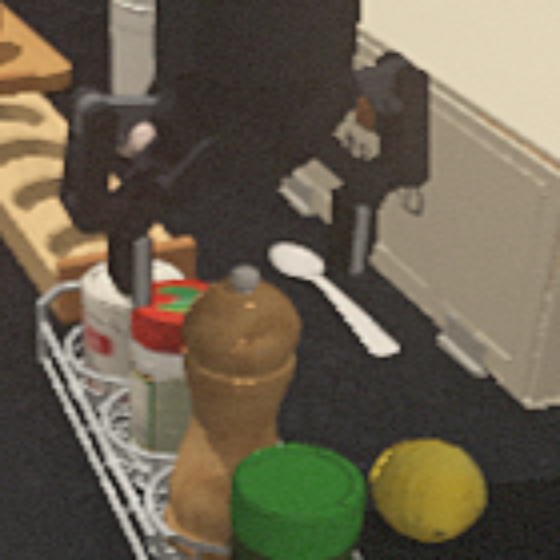

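The tips are at (335.5,207) and (389,198), evenly straddling the mill and apparently about 25 mm higher than the state suggests. A compromise of 12 mm lower keeps the pads on the head under either reading. I'll close there and check the width.

```bash
python3 -m inch '[[[0,0,0.6,0],[0,0,1.2,0],[0,0,1.2,0]]]'; python3 -m inch '[[[0,0,0,0],[0,0,0,0],[0,0,0,0],[0,0,0,0],[0,0,0,0],[0,0,0,0],[0,0,0,0],[0,0,0,0]]]' 0; python3 -c "
from h import *; go(504,-88,121,1.54);tips();a=get_image('side')
cv2.imwrite('pics/s5.png',cv2.resize(a[120:280,300:440],None,fx=4,fy=3.5))"
```

```text
clock: 4.15
eef_pos: [502.4, -87.7, 119.6]
tool_rot: [-3.14, -0.0, 1.539]
force: [0.7, 0.0, -0.0]
width: 85.0
gripper_force: 0.0
clock: 4.82
eef_pos: [503.7, -87.9, 121.6]
tool_rot: [3.14, 0.001, 1.539]
force: [-0.9, -0.9, 6.4]
width: 44.9
gripper_force: 60.2
rows target cm/deg: [-0.01  0.03  0.06 -0.08] at [503.7 -87.9 121.6] 1.539 q [ 0.4   0.58 -0.41  1.98  0.37  0.66 -0.28] t 4.8167
lowest changed row by col: [(322, 172), (325, 181), (328, 188), (331, 194), (334, 198), (337, 197), (340, 210), (343, 214), (346, 222), (349, 227), (352, 228), (355, 220), (358, 229), (361, 259), (364, 259), (367, 259), (370, 259), (373, 259), (376, 259), (379, 259), (382, 259), (385, 259), (388, 259), (391, 259), (394, 187), (397, 257), (400, 259), (403, 259)]
```

View pics/s5.png

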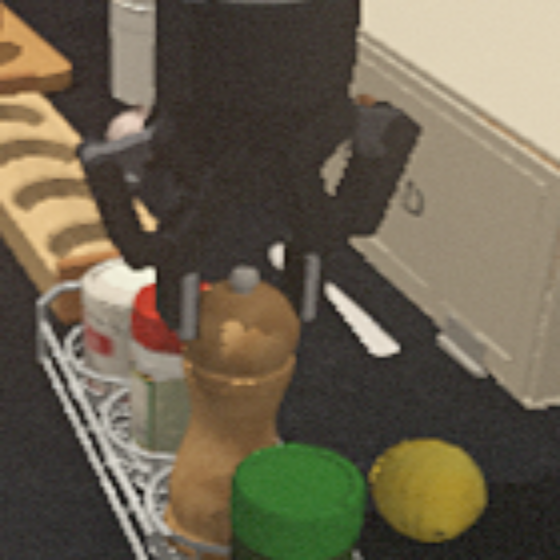

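Pads hold the head slightly above its equator: pad ends at crop row 338, head rows 278–365, width 44.9, +6 N lift. I'll reopen, go 6 mm lower and grip again.

```bash
python3 -m inch '[[[0,0,0,0],[0,0,0,0],[0,0,0,0],[0,0,0.3,0],[0,0,0.6,0],[0,0,0.6,0],[0,0,0.6,0]]]' 7; python3 -m inch '[[[0,0,0,0],[0,0,0,0],[0,0,0,0],[0,0,0,0],[0,0,0,0],[0,0,0,0]]]' 0;python3 -c "
from h import *; go(504,-88,121,1.54)"
```

```text
clock: 5.5
eef_pos: [503.0, -87.6, 114.3]
tool_rot: [-3.141, -0.0, 1.539]
force: [0.8, -0.4, -0.2]
width: 69.9
gripper_force: 0.0
clock: 6.0
eef_pos: [503.5, -87.8, 115.4]
tool_rot: [3.141, 0.0, 1.539]
force: [-1.0, -0.2, 4.2]
width: 45.6
gripper_force: 60.4
rows target cm/deg: [-0.01  0.05 -0.56 -0.08] at [503.5 -87.8 115.4] 1.539 q [ 0.39  0.59 -0.4   1.98  0.37  0.64 -0.28] t 6.0
```

```bash
python3 -m inch '[[[0,0,-0.5,0],[0,0,-1,0],[0,0,-1.5,0],[0,0,-1.5,0],[0,0,-1.5,0]]]';python3 -m inch '[[[0,0,0,0],[0,0,0,0],[0,0,0,0],[0,0,0,0]]]'
```

```text
clock: 6.42
eef_pos: [503.5, -87.8, 130.1]
tool_rot: [3.141, 0.0, 1.539]
force: [-0.0, 0.8, -2.7]
width: 45.5
gripper_force: 61.7
clock: 6.75
eef_pos: [503.1, -87.7, 129.5]
tool_rot: [-3.141, -0.0, 1.539]
force: [-0.5, 0.6, -1.8]
width: 45.5
gripper_force: 61.7
```

```bash
python3 -m inch '[[[0,0,-1,0],[0,0,-3.5,0],[0,0,-6.5,0],[0,0,-9.5,0],[0,0,-11.5,0],[0,0,-12.5,0],[0,0,-12.5,0],[0,0,-12.5,0]]]';python3 -c "
from h import *; go(533.3,266.5,254,1.596)"
```

```text
clock: 7.42
eef_pos: [502.8, -87.8, 254.5]
tool_rot: [-3.141, 0.0, 1.539]
force: [-1.0, 0.4, -2.6]
width: 45.8
gripper_force: 62.2
rows target cm/deg: [35.51  1.9   0.05 -3.29] at [502.8 -87.8 254.5] 1.539 q [ 0.47  0.4  -0.5   1.82  0.23  0.97 -0.16] t 7.4167
```

```bash
python3 -m inch '[[[1,0,0,0],[3,0.1,0,-0.5],[6,0.3,0,-1],[9,0.5,0,-1],[12,0.7,0,-1.5],[15,0.9,0,-1.5],[18,1,0,-2],[21,1.1,0,-2]]]';python3 -m inch '[[[3,0.2,0,0],[6,0.4,0,-0.5],[9,0.6,0,-1],[11.5,0.7,0,-1.3],[13.5,0.8,0,-1.3],[14.5,0.8,0,-1.3],[14.5,0.8,0,-1.3],[14.5,0.8,0,-1.3]]]';python3 -m inch '[[[0,0,0,0],[0,0,0,0],[0,0,0,0]]]';python3 -c "
from h import *; go(533.3,266.5,116,1.596)"
```

```text
clock: 8.08
eef_pos: [519.5, 123.9, 252.9]
tool_rot: [-3.138, 0.0, 1.575]
force: [0.6, 0.2, -2.3]
width: 45.2
gripper_force: 62.2
clock: 8.75
eef_pos: [527.7, 266.2, 253.4]
tool_rot: [-3.139, 0.002, 1.597]
force: [-0.6, -0.4, -1.8]
width: 45.5
gripper_force: 62.2
clock: 9.0
eef_pos: [529.0, 265.1, 254.7]
tool_rot: [3.142, 0.001, 1.594]
force: [-0.7, 0.3, -2.1]
width: 45.6
gripper_force: 62.2
rows target cm/deg: [ 0.13  0.44 13.87 -0.11] at [529.  265.1 254.7] 1.594 q [-0.18  0.54 -0.53  1.61  0.3   1.08 -0.77] t 9.0
```

```bash
python3 -m inch '[[[0.1,0.4,1,0],[0.1,0.4,4,0],[0.1,0.4,7,0],[0.1,0.4,9,0],[0.1,0.4,10,0],[0.1,0.4,10,0],[0.1,0.4,10,0],[0.1,0.4,10,0]]]';python3 -c "
from h import *; go(533.3,266.5,116,1.596);a=get_image('side');b=get_image('top');cv2.imwrite('pics/p6.png',np.hstack([cv2.resize(a[60:220,240:380],None,fx=2.8,fy=2.8),cv2.resize(b[90:250,200:340],None,fx=2.8,fy=2.8)]))"
```

```text
clock: 9.67
eef_pos: [533.6, 268.7, 156.1]
tool_rot: [3.139, -0.002, 1.596]
force: [0.9, 0.1, -1.5]
width: 45.5
gripper_force: 62.2
rows target cm/deg: [-0.22 -0.04  4.01  0.01] at [533.6 268.7 156.1] 1.596 q [-0.21  0.65 -0.49  1.71  0.38  0.87 -0.83] t 9.6667
```

View pics/p6.png

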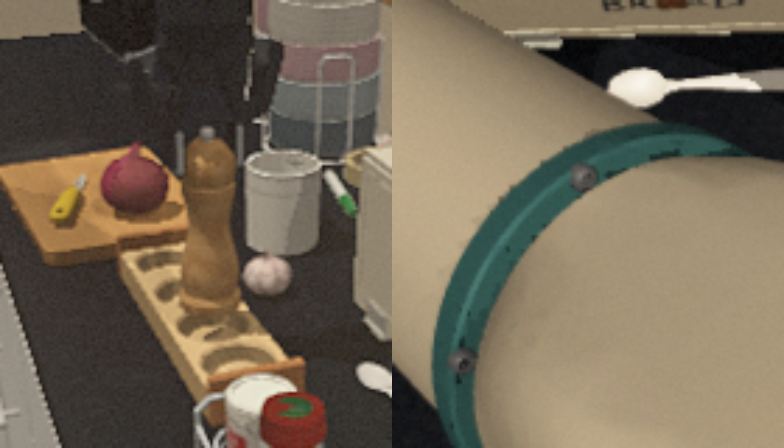

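Side view: the mill hangs upright over the third well, base at crop (210,300), with wells 3 and 4 at (215,322) and (235,360). Lowering it gently.

```bash
python3 -c "
from h import *; print(proj('side',[(533.5,268,53)]))"; python3 -m inch '[[[-0.2,0,0.5,0],[-0.2,0,1,0],[-0.2,0,1.5,0],[-0.2,0,2,0],[-0.2,0,2.5,0],[-0.2,0,2.5,0],[-0.2,0,2.5,0]]]'; python3 -m inch '[[[0,0,0.3,0],[0,0,0.6,0],[0,0,0.9,0],[0,0,1.2,0],[0,0,1.4,0],[0,0,1.4,0],[0,0,1.4,0]]]'; python3 -c "
from h import *; go(533.3,266.5,116,1.596)"
```

```text
[[315.0643358  168.43129482]]
clock: 10.35
eef_pos: [532.4, 266.0, 129.2]
tool_rot: [-3.141, 0.0, 1.596]
force: [0.4, -0.0, -2.6]
width: 45.6
gripper_force: 62.2
clock: 10.93
eef_pos: [532.6, 266.0, 115.7]
tool_rot: [-3.142, 0.0, 1.596]
force: [-0.3, 0.5, -3.3]
width: 45.6
gripper_force: 62.2
rows target cm/deg: [ 0.05  0.08 -0.03  0.02] at [532.6 266.  115.7] 1.596 q [-0.22  0.69 -0.46  1.75  0.41  0.79 -0.86] t 10.9333
```

```bash
python3 -m inch '[[[0,0,0.15,0],[0,0,0.15,0],[0,0,0.15,0],[0,0,0.15,0]]]'; python3 -m inch '[[[0,0,0.1,0],[0,0,0.1,0],[0,0,0.1,0]]]'
```

```text
clock: 11.27
eef_pos: [532.9, 266.5, 115.4]
tool_rot: [3.14, -0.001, 1.596]
force: [-0.2, -0.1, 6.1]
width: 45.3
gripper_force: 63.0
clock: 11.52
eef_pos: [533.2, 266.8, 115.4]
tool_rot: [3.139, -0.001, 1.596]
force: [-3.1, -0.8, 10.8]
width: 45.8
gripper_force: 63.6
```

Seated at the same TCP height (115.4) as in the old cup. Releasing and retreating.

```bash
python3 -m inch '[[[0,0,-0.2,0],[0,0,-0.2,0],[0,0,-0.2,0],[0,0,-0.2,0],[0,0,-0.2,0],[0,0,-0.2,0]]]' 8.5; python3 -m inch '[[[0,0,-1,0],[0,0,-3,0],[0,0,-6,0],[0,0,-9,0],[0,0,-11,0],[0,0,-12,0],[0,0,-12,0],[0,0,-12,0]]]'; python3 -c "
from h import *; go(498.2,-164.5,238,1.54)
a=get_image('side');cv2.imwrite('pics/a.png',a)"
```

```text
clock: 12.02
eef_pos: [532.5, 265.9, 115.0]
tool_rot: [-3.141, 0.0, 1.596]
force: [0.3, 0.3, -0.1]
width: 85.2
gripper_force: 0.0
clock: 12.68
eef_pos: [532.4, 265.7, 235.1]
tool_rot: [3.142, 0.0, 1.596]
force: [-0.1, -0.3, -0.2]
width: 84.8
gripper_force: 0.0
rows target cm/deg: [-42.92  -4.51  -0.29   3.22] at [532.4 265.7 235.1] 1.596 q [-0.18  0.56 -0.53  1.63  0.32  1.04 -0.78] t 12.6833
```

```bash
python3 -m inch '[[[-2,-0.2,0,0],[-5,-0.5,0,0],[-8.5,-0.9,0,1],[-12,-1.2,0,1],[-15.5,-1.6,0,1],[-19,-2,0,2],[-22.5,-2.3,0,2],[-26,-2.7,0,2]]]';python3 -m inch '[[[-3.5,-0.4,0,0],[-7,-0.7,0,0.6],[-10.5,-1,0,1.2],[-13.5,-1.3,0,1.2],[-15.5,-1.4,0,1.2],[-16.9,-1.5,0,1.2],[-16.9,-1.5,0,1.2],[-16.9,-1.5,0,1.2]]]';python3 -m inch '[[[0,0,1,0],[0,0,4,0],[0,0,7,0],[0,0,9,0],[0,0,9,0],[0,0,9,0]]]';python3 -c "
from h import *; go(498.2,-164.5,80,1.54)"
```

```text
clock: 13.4
eef_pos: [510.8, 3.5, 233.5]
tool_rot: [-3.138, 0.0, 1.562]
force: [0.3, 0.1, -0.7]
width: 84.7
gripper_force: 0.0
clock: 14.07
eef_pos: [494.6, -163.4, 233.8]
tool_rot: [-3.139, -0.001, 1.539]
force: [0.1, 0.2, 0.3]
width: 85.3
gripper_force: 0.0
clock: 14.57
eef_pos: [495.0, -161.5, 144.2]
tool_rot: [-3.139, -0.002, 1.543]
force: [0.0, -0.1, 0.6]
width: 84.9
gripper_force: 0.0
rows target cm/deg: [-0.29  0.33  6.42  0.19] at [ 495.  -161.5  144.2] 1.543 q [ 0.56  0.56 -0.45  1.93  0.35  0.73 -0.11] t 14.5667
```

```bash
python3 -m inch '[[[-0.2,0.3,1,0],[-0.3,0.3,3,0],[-0.3,0.3,5,0],[-0.3,0.3,6.2,0],[-0.3,0.3,6.2,0],[-0.3,0.3,6.2,0]]]';python3 -m inch '[[[0,0,0,0],[0,0,0,0],[0,0,0,0],[0,0,0,0],[0,0,0,0],[0,0,0,0],[0,0,0,0]]]' 0;python3 -c "
from h import *; go(498.2,-164.5,80,1.54)"
```

```text
clock: 15.07
eef_pos: [499.4, -166.3, 83.6]
tool_rot: [3.141, -0.0, 1.541]
force: [0.6, -0.2, -0.5]
width: 84.7
gripper_force: 0.0
clock: 15.65
eef_pos: [510.9, -168.5, 91.8]
tool_rot: [3.116, 0.005, 1.541]
force: [1.0, -1.2, 44.8]
width: 13.7
gripper_force: 61.4
rows target cm/deg: [ 0.36 -1.28  1.18  0.06] at [ 510.9 -168.5   91.8] 1.541 q [ 0.53  0.64 -0.39  1.95  0.42  0.6  -0.17] t 15.65
```

Closing slipped off: width 13.7 mm and 45 N upward force. Opening at once and looking.

```bash
python3 -m inch '[[[0,0,-0.2,0],[0,0,-1,0],[0,0,-1,0],[0,0,-1,0],[0,0,-1,0],[0,0,-1,0]]]' 8.5;python3 -c "
from h import *; go(498.2,-164.5,80,1.54);a=get_image('side');b=get_image('top')
cv2.imwrite('pics/a.png',a);cv2.imwrite('pics/p7.png',np.hstack([cv2.resize(a[150:330,280:430],None,fx=2.6,fy=2.6),cv2.resize(b[120:300,340:490],None,fx=2.6,fy=2.6)]))"
```

```text
clock: 16.15
eef_pos: [497.8, -166.5, 92.4]
tool_rot: [-3.14, -0.0, 1.54]
force: [-0.0, -0.2, 0.5]
width: 84.2
gripper_force: 0.0
rows target cm/deg: [0.2  0.03 1.24 0.02] at [ 497.8 -166.5   92.4] 1.54 q [ 0.53  0.64 -0.4   1.96  0.41  0.62 -0.16] t 16.15
```

View pics/p7.png

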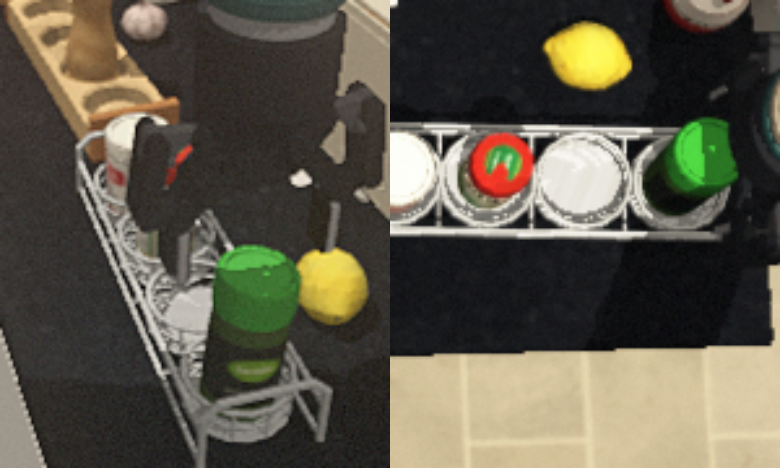

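Side view: the herb jar now leans slightly towards +x in its cup, still standing. The fingertips are at crop (183,285) and (332,245), above where the state puts them. I'll quantify the tip height offset.

```bash
python3 -c "
from h import *
L=(280+183/2.6,150+285/2.6);R=(280+332/2.6,150+245/2.6);print(L,R)
for z in (92,105,118,130,142): print(z,np.round(proj('side',[(456,-166,z),(540,-166,z)]),0).tolist())
im=get_image('top');hsv=cv2.cvtColor(im,cv2.COLOR_BGR2HSV);H,S,V=[hsv[...,i].astype(int) for i in range(3)]
a=get_image('side');h2=cv2.cvtColor(a,cv2.COLOR_BGR2HSV)
m=((h2[...,0]>45)&(h2[...,0]<80)&(h2[...,1]>150)&(h2[...,2]>95)).astype('u1')*255
k=blobs(m,(340,220,410,290))[0];print(cv2.boundingRect(k),cv2.minAreaRect(k))
# herb cap top centre in both
t=(340+(703-390)/2.6,120+150/2.6);s=(280+257/2.6,150+265/2.6);print(t,s,tri(t,s))
"
```

```text
(350.38461538461536, 259.61538461538464) (407.6923076923077, 244.23076923076923)
92 [[350.0, 275.0], [398.0, 263.0]]
105 [[350.0, 269.0], [398.0, 257.0]]
118 [[350.0, 263.0], [399.0, 251.0]]
130 [[350.0, 257.0], [400.0, 245.0]]
142 [[351.0, 251.0], [401.0, 239.0]]
(355, 247, 30, 24) ((371.8556823730469, 256.6628112792969), (30.13170051574707, 19.99168586730957), 35.21759033203125)
(460.38461538461536, 177.69230769230768) (378.8461538461538, 251.9230769230769) [ 510.07320783 -156.93187666  117.5666922 ]
```

Open tips are truly about 36 mm above the reported TCP z, and closed tips about 23 mm. From here I'll treat true tip z as state + 23, closed. The mill placement was relative, so it's unaffected. I'll shift over the leaning cap (510,-157) and grip lower, so the pads set the jar upright.

```bash
python3 -c "
from h import *; go(505,-159,42,1.54)"; python3 -m inch '[[[0.4,0.4,0,0],[0.7,0.7,0,0],[0.7,0.7,0,0],[0.7,0.7,1,0],[0.7,0.7,2,0],[0.7,0.7,3,0],[0.7,0.7,3,0],[0.7,0.7,3,0]]]';python3 -c "
from h import *; go(505,-159,42,1.54);a=get_image('side');b=get_image('top')
cv2.imwrite('pics/a.png',a);cv2.imwrite('pics/p8.png',np.hstack([cv2.resize(a[170:350,280:430],None,fx=2.6,fy=2.6),cv2.resize(b[120:300,340:490],None,fx=2.6,fy=2.6)]))"
```

```text
rows target cm/deg: [0.76 0.66 5.06 0.03] at [ 498.2 -166.4   92.6] 1.541 q [ 0.53  0.64 -0.4   1.96  0.41  0.62 -0.16] t 16.35
clock: 17.02
eef_pos: [504.8, -159.6, 62.1]
tool_rot: [-3.139, -0.001, 1.541]
force: [-0.6, 0.2, -0.2]
width: 85.1
gripper_force: 0.0
rows target cm/deg: [0.06 0.02 2.01 0.03] at [ 504.8 -159.6   62.1] 1.541 q [ 0.49  0.69 -0.36  1.97  0.44  0.56 -0.2 ] t 17.0167
```

View pics/p8.png

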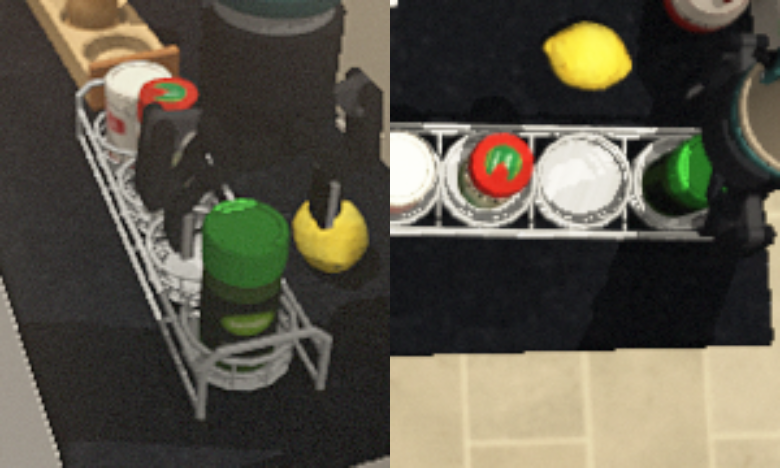

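The herb jar has dropped back upright (cap centre full-image (374.6,256.5), as at the start). The fingers sit about 7 mm too far in +x: gaps are 15 px on the left and 37 px on the right. Recentre to (498.5,-163.5), descend and grip.

```bash
python3 -m inch '[[[-0.2,-0.3,0,0],[-0.4,-0.6,0,0],[-0.4,-0.6,0,0],[-0.4,-0.6,0.7,0],[-0.4,-0.6,1.4,0],[-0.4,-0.6,2,0],[-0.4,-0.6,2,0],[-0.4,-0.6,2,0]]]';python3 -m inch '[[[0,0,0,0],[0,0,0,0],[0,0,0,0],[0,0,0,0]]]' 5.8;python3 -m inch '[[[0,0,0,0],[0,0,0,0],[0,0,0,0],[0,0,0,0]]]' 4
```

```text
clock: 17.78
eef_pos: [499.2, -163.3, 42.5]
tool_rot: [-3.14, -0.0, 1.541]
force: [0.4, -0.1, -0.8]
width: 84.6
gripper_force: 0.0
clock: 18.12
eef_pos: [499.9, -163.6, 43.4]
tool_rot: [3.141, 0.0, 1.541]
force: [0.3, 0.7, -0.5]
width: 58.1
gripper_force: 0.0
clock: 18.45
eef_pos: [499.8, -163.7, 43.6]
tool_rot: [3.141, 0.0, 1.54]
force: [-1.2, -0.4, 5.5]
width: 51.2
gripper_force: 61.8
```

```bash
python3 -m inch '[[[0,0,-0.5,0],[0,0,-1.5,0],[0,0,-4,0],[0,0,-7,0],[0,0,-10,0],[0,0,-12,0],[0,0,-12.7,0],[0,0,-12.7,0]]]';python3 -m inch '[[[0,0,0,0],[0,0,0,0]]]';python3 -c "
from h import *; go(535.2,192.5,170,1.596)"
```

```text
clock: 19.12
eef_pos: [500.8, -164.0, 172.2]
tool_rot: [3.138, 0.001, 1.54]
force: [-0.2, 0.5, -1.6]
width: 51.4
gripper_force: 62.6
clock: 19.28
eef_pos: [498.4, -163.6, 168.9]
tool_rot: [-3.139, -0.001, 1.54]
force: [-0.3, 1.1, -1.2]
width: 50.8
gripper_force: 62.6
rows target cm/deg: [35.7   2.59 -0.11 -3.19] at [ 498.4 -163.6  168.9] 1.54 q [ 0.58  0.53 -0.47  1.89  0.32  0.8  -0.09] t 19.2833
```

```bash
python3 -m inch '[[[1,0,0,0],[3,0.2,0,-0.5],[6,0.4,0,-1],[9,0.6,0,-1],[12,0.9,0,-1.5],[15,1.1,0,-1.5],[18,1.3,0,-2],[21,1.5,0,-2]]]';python3 -m inch '[[[3,0.2,0,0],[6,0.4,0,-0.5],[9,0.5,0,-1],[11.5,0.7,0,-1.2],[13.6,0.8,0,-1.2],[14.7,0.8,0,-1.2],[14.7,0.8,0,-1.2],[14.7,0.8,0,-1.2]]]';python3 -m inch '[[[0,0,0,0],[0,0,0,0],[0,0,0,0],[0,0,0,0]]]';python3 -c "
from h import *; go(535.2,192.5,44,1.596)"
```

```text
clock: 19.95
eef_pos: [519.9, 48.2, 169.0]
tool_rot: [-3.139, -0.0, 1.577]
force: [-0.5, 0.4, -1.4]
width: 50.9
gripper_force: 62.6
clock: 20.62
eef_pos: [527.5, 192.4, 169.4]
tool_rot: [-3.14, 0.001, 1.597]
force: [0.1, -0.5, -1.6]
width: 51.2
gripper_force: 62.6
clock: 20.95
eef_pos: [528.6, 191.6, 170.3]
tool_rot: [3.142, 0.001, 1.595]
force: [0.1, 0.1, -1.3]
width: 51.3
gripper_force: 62.6
rows target cm/deg: [ 0.07  0.67 12.63 -0.08] at [528.6 191.6 170.3] 1.595 q [-0.09  0.58 -0.47  1.79  0.33  0.85 -0.7 ] t 20.95
```

```bash
python3 -m inch '[[[0.1,0.6,1,0],[0.1,0.6,3.5,0],[0.1,0.6,6,0],[0.1,0.6,8,0],[0.1,0.6,9,0],[0.1,0.6,9,0],[0.1,0.6,9,0],[0.1,0.6,9,0]]]';python3 -c "
from h import *; go(535.2,192.5,44,1.596)
a=get_image('side');h2=cv2.cvtColor(a,cv2.COLOR_BGR2HSV)
m=((h2[...,0]>45)&(h2[...,0]<80)&(h2[...,1]>130)&(h2[...,2]>60)).astype('u1')*255
for k in blobs(m,(290,110,360,200))[:2]: print(cv2.boundingRect(k))
print(proj('side',[(535-26,192.5,122),(535+26,192.5,122),(535,192.5,134)]))
cv2.imwrite('pics/a.png',a)"
```

```text
clock: 21.62
eef_pos: [535.3, 194.6, 81.2]
tool_rot: [3.14, -0.001, 1.596]
force: [0.7, -0.4, 0.1]
width: 51.2
gripper_force: 62.6
rows target cm/deg: [-0.21 -0.01  3.72  0.02] at [535.3 194.6  81.2] 1.596 q [-0.14  0.7  -0.4   1.85  0.42  0.67 -0.76] t 21.6167
(315, 139, 21, 20)
[[314.00089357 158.06050416]
 [334.82114994 154.7948681 ]
 [324.44285733 151.78631487]]
```

```bash
python3 -m inch '[[[-0.2,0,0.5,0],[-0.2,0,1,0],[-0.2,0,1.5,0],[-0.2,0,2,0],[-0.2,0,2.5,0],[-0.2,0,3,0],[-0.2,0,3,0]]]'; python3 -m inch '[[[0,0,0.3,0],[0,0,0.6,0],[0,0,0.8,0],[0,0,0.8,0],[0,0,0.8,0]]]'; python3 -c "
from h import *; go(535.2,192.5,44,1.596)"
```

```text
clock: 22.25
eef_pos: [533.5, 191.7, 49.0]
tool_rot: [-3.14, 0.001, 1.597]
force: [-0.5, 0.6, -0.3]
width: 51.2
gripper_force: 62.6
clock: 22.67
eef_pos: [534.6, 192.5, 43.6]
tool_rot: [3.14, -0.0, 1.597]
force: [-2.7, -0.7, 10.5]
width: 51.2
gripper_force: 63.4
rows target cm/deg: [ 0.    0.06 -0.04  0.04] at [534.6 192.5  43.6] 1.597 q [-0.16  0.76 -0.36  1.87  0.45  0.59 -0.79] t 22.6667
```

Herb jar seated (z 43.6, same as in the cup). Release, then on to the spice jar.

```bash
python3 -m inch '[[[0,0,-0.2,0],[0,0,-0.2,0],[0,0,-0.2,0],[0,0,-0.2,0],[0,0,-0.2,0],[0,0,-0.2,0]]]' 8.5; python3 -m inch '[[[0,0,-1,0],[0,0,-3,0],[0,0,-6,0],[0,0,-9,0],[0,0,-11,0],[0,0,-12,0],[0,0,-12,0],[0,0,-12,0]]]'; python3 -c "
from h import *; go(503.8,-14.5,165,1.54)
a=get_image('top');h2=cv2.cvtColor(a,cv2.COLOR_BGR2HSV);H,S,V=[h2[...,i].astype(int) for i in range(3)]
m=(((H<6)|(H>172))&(S>150)).astype('u1')*255
for k in blobs(m,(365,165,398,205))[:2]: print(cv2.minEnclosingCircle(k))
"
```

```text
clock: 23.17
eef_pos: [534.3, 192.0, 44.0]
tool_rot: [-3.141, 0.0, 1.596]
force: [0.1, 0.1, 0.7]
width: 85.1
gripper_force: 0.0
clock: 23.83
eef_pos: [534.2, 191.7, 164.2]
tool_rot: [3.141, 0.0, 1.596]
force: [-1.0, 0.2, -1.1]
width: 84.8
gripper_force: 0.0
rows target cm/deg: [-20.53  -3.56  -0.08   3.21] at [534.2 191.7 164.2] 1.596 q [-0.09  0.59 -0.47  1.79  0.34  0.84 -0.7 ] t 23.8333
```

```bash
python3 -m inch '[[[-2,-0.3,0,0],[-5,-0.8,0,0],[-8.5,-1.5,0,1],[-12,-2.1,0,2],[-15.5,-2.7,0,3],[-18.5,-3.2,0,3.2],[-20.1,-3.4,0,3.2],[-20.5,-3.4,0,3.2]]]';python3 -m inch '[[[0,0,0,0],[0,0,0,0],[0,0,0,0]]]';python3 -c "
from h import *; go(503.8,-14.5,37,1.54)"
```

```text
clock: 24.55
eef_pos: [503.5, -18.3, 162.3]
tool_rot: [-3.137, 0.002, 1.535]
force: [0.8, -0.2, 0.1]
width: 85.2
gripper_force: 0.0
clock: 24.8
eef_pos: [505.7, -11.7, 163.8]
tool_rot: [-3.141, -0.001, 1.543]
force: [-0.2, -0.3, -0.1]
width: 84.9
gripper_force: 0.0
rows target cm/deg: [-0.29 -0.18 12.68  0.19] at [505.7 -11.7 163.8] 1.543 q [ 0.29  0.51 -0.47  1.95  0.33  0.75 -0.39] t 24.8
```

```bash
python3 -m inch '[[[-0.2,-0.1,1,0],[-0.2,-0.1,3.5,0],[-0.2,-0.1,6,0],[-0.2,-0.1,8,0],[-0.2,-0.1,9,0],[-0.2,-0.1,9,0],[-0.2,-0.1,9,0],[-0.2,-0.1,9,0]]]';python3 -c "
from h import *; go(503.8,-14.5,37,1.54)
a=get_image('side');h2=cv2.cvtColor(a,cv2.COLOR_BGR2HSV);H,S,V=[h2[...,i].astype(int) for i in range(3)]
m=(((H<6)|(H>172))&(S>130)).astype('u1')*255
for k in blobs(m,(325,170,365,240))[:2]: print(cv2.boundingRect(k))
print(proj('side',[(503.8-22.5,-14.5,108),(503.8+22.5,-14.5,108)]))
"
```

```text
clock: 25.47
eef_pos: [505.4, -15.2, 75.0]
tool_rot: [3.14, -0.0, 1.541]
force: [-1.2, -0.2, 0.7]
width: 85.2
gripper_force: 0.0
rows target cm/deg: [ 0.06 -0.16  3.8   0.07] at [505.4 -15.2  75. ] 1.541 q [ 0.23  0.65 -0.38  2.03  0.44  0.54 -0.49] t 25.4667
(333, 199, 24, 22)
[[332.44146409 212.27968699]
 [354.4268967  207.91715067]]
```

```bash
python3 -m inch '[[[0,-0.1,1,0],[0,-0.1,2,0],[0,-0.1,3,0],[0,-0.1,3.8,0],[0,-0.1,3.8,0],[0,-0.1,3.8,0]]]';python3 -m inch '[[[0,0,0,0],[0,0,0,0],[0,0,0,0],[0,0,0,0]]]' 5.2;python3 -m inch '[[[0,0,0,0],[0,0,0,0],[0,0,0,0],[0,0,0,0],[0,0,0,0]]]' 3
```

```text
clock: 26.02
eef_pos: [503.2, -15.6, 35.7]
tool_rot: [-3.14, 0.0, 1.541]
force: [0.2, -0.1, 0.1]
width: 84.9
gripper_force: 0.0
clock: 26.35
eef_pos: [503.8, -15.7, 36.6]
tool_rot: [3.141, -0.0, 1.54]
force: [0.3, -0.1, -0.4]
width: 52.0
gripper_force: 0.0
clock: 26.77
eef_pos: [504.0, -15.7, 36.8]
tool_rot: [3.141, 0.0, 1.54]
force: [-0.4, -0.6, 4.3]
width: 43.1
gripper_force: 59.1
```

```bash
python3 -m inch '[[[0,0,-0.5,0],[0,0,-2,0],[0,0,-5,0],[0,0,-8.5,0],[0,0,-12,0],[0,0,-15.5,0],[0,0,-18,0],[0,0,-19.5,0]]]';python3 -m inch '[[[0,0,0,0],[0,0,0,0],[0,0,0,0]]]';python3 -c "
from h import *; go(531.5,340.5,228,1.596)"
```

```text
clock: 27.43
eef_pos: [504.5, -15.5, 234.5]
tool_rot: [3.137, -0.0, 1.541]
force: [-0.5, 0.4, -1.0]
width: 43.3
gripper_force: 60.2
clock: 27.68
eef_pos: [502.4, -16.0, 230.1]
tool_rot: [-3.139, 0.0, 1.54]
force: [0.4, -0.5, -1.7]
width: 43.0
gripper_force: 60.3
rows target cm/deg: [35.73  1.83  0.21 -3.19] at [502.4 -16.  230.1] 1.54 q [ 0.35  0.43 -0.52  1.88  0.26  0.91 -0.33] t 27.6833
```

```bash
python3 -m inch '[[[1,0,0,0],[3,0.2,0,-0.5],[6,0.3,0,-1],[9,0.5,0,-1],[12,0.6,0,-1.5],[15,0.8,0,-1.5],[18,0.9,0,-2],[21,1.1,0,-2]]]';python3 -m inch '[[[3,0.1,0,0],[6,0.2,0,-0.5],[9,0.4,0,-1],[11.5,0.5,0,-1.2],[13.6,0.5,0,-1.2],[14.7,0.5,0,-1.2],[14.7,0.5,0,-1.2],[14.7,0.5,0,-1.2]]]';python3 -m inch '[[[0,0,0,0],[0,0,0,0],[0,0,0,0],[0,0,0,0]]]';python3 -c "
from h import *; go(531.5,340.5,37,1.596)"
```

```text
clock: 28.35
eef_pos: [519.5, 196.0, 229.7]
tool_rot: [-3.139, 0.001, 1.577]
force: [-0.1, -0.2, -1.7]
width: 43.3
gripper_force: 60.3
clock: 29.02
eef_pos: [524.5, 340.5, 230.1]
tool_rot: [-3.14, 0.002, 1.597]
force: [0.6, 0.1, -1.5]
width: 43.6
gripper_force: 60.3
clock: 29.35
eef_pos: [525.7, 339.7, 231.4]
tool_rot: [3.141, 0.0, 1.595]
force: [-0.6, 0.3, -1.1]
width: 42.9
gripper_force: 60.3
rows target cm/deg: [ 0.07  0.58 19.44 -0.08] at [525.7 339.7 231.4] 1.595 q [-0.31  0.61 -0.52  1.55  0.33  1.08 -0.89] t 29.35
```

```bash
python3 -m inch '[[[0.1,0.5,1,0],[0.1,0.5,3.5,0],[0.1,0.5,6.5,0],[0.1,0.5,9.5,0],[0.1,0.5,12,0],[0.1,0.5,14,0],[0.1,0.5,15,0],[0.1,0.5,15,0]]]';python3 -m inch '[[[0,0,0,0],[0,0,0,0],[0,0,0,0]]]';python3 -c "
from h import *; go(531.5,340.5,37,1.596)
a=get_image('side');h2=cv2.cvtColor(a,cv2.COLOR_BGR2HSV);H,S,V=[h2[...,i].astype(int) for i in range(3)]
m=(((H<6)|(H>172))&(S>130)).astype('u1')*255
for k in blobs(m,(285,100,330,190),20)[:3]: print(cv2.boundingRect(k))
z=sensors.read_state()['eef_pos'][2]-24.8
print(z,proj('side',[(531.5-22.5,340.5,z+96),(531.5+22.5,340.5,z+96)]))
"
```

```text
clock: 30.02
eef_pos: [528.9, 340.5, 78.3]
tool_rot: [-3.138, 0.003, 1.596]
force: [0.6, -0.6, -1.4]
width: 43.4
gripper_force: 60.3
clock: 30.27
eef_pos: [531.2, 342.9, 82.8]
tool_rot: [3.139, -0.002, 1.596]
force: [-0.6, -0.4, -1.0]
width: 43.2
gripper_force: 60.3
rows target cm/deg: [-0.24  0.02  4.58  0.01] at [531.2 342.9  82.8] 1.596 q [-0.35  0.78 -0.45  1.67  0.44  0.79 -0.98] t 30.2667
(298, 117, 15, 12)
57.95164495735119 [[297.06840878 123.62676912]
 [313.43652537 121.49033338]]
```

```bash
python3 -m inch '[[[-0.2,0,0.6,0],[-0.2,0,1.2,0],[-0.2,0,1.8,0],[-0.2,0,2.4,0],[-0.2,0,3,0],[-0.2,0,3.5,0],[-0.2,0,3.8,0],[-0.2,0,3.8,0]]]'; python3 -m inch '[[[0,0,0.3,0],[0,0,0.6,0],[0,0,0.8,0],[0,0,0.8,0],[0,0,0.8,0]]]'; python3 -c "
from h import *; go(531.5,340.5,37,1.596)"
```

```text
clock: 30.98
eef_pos: [529.7, 339.7, 42.2]
tool_rot: [-3.14, 0.001, 1.597]
force: [-0.4, -0.1, -1.4]
width: 43.1
gripper_force: 60.3
clock: 31.4
eef_pos: [530.6, 340.5, 36.8]
tool_rot: [3.14, -0.0, 1.596]
force: [-1.6, -0.8, 9.3]
width: 43.3
gripper_force: 60.6
rows target cm/deg: [ 0.    0.09 -0.02  0.02] at [530.6 340.5  36.8] 1.596 q [-0.37  0.84 -0.41  1.7   0.48  0.71 -1.  ] t 31.4
```

```bash
python3 -m inch '[[[0,0,-0.2,0],[0,0,-0.2,0],[0,0,-0.2,0],[0,0,-0.2,0],[0,0,-0.2,0],[0,0,-0.2,0]]]' 8.5; python3 -m inch '[[[0,0,-1,0],[0,0,-3,0],[0,0,-6,0],[0,0,-9,0],[0,0,-12,0],[0,0,-14,0],[0,0,-15,0],[0,0,-15,0]]]'; python3 -c "
from h import *; go(509,58,180,1.54)
b=get_image('top');cv2.imwrite('pics/b.png',b)
for n in('pics/top0.png','pics/b.png'):
  im=cv2.imread(n);h=cv2.cvtColor(im,cv2.COLOR_BGR2HSV);m=((h[...,1]<45)&(h[...,2]>225)).astype('u1')*255
  m=cv2.morphologyEx(m,cv2.MORPH_OPEN,cv2.getStructuringElement(2,(11,11)))
  for k in blobs(m,(322,160,362,212))[:1]:
    c,r=cv2.minEnclosingCircle(k);bb=cv2.boundingRect(k);print(n,c,r,bb,cv2.contourArea(k),ray('top',[c,(bb[0]+bb[2]/2-.5,bb[1]+bb[3]/2-.5)],86)[:,:2])
"
```

```text
clock: 31.9
eef_pos: [530.2, 339.9, 37.0]
tool_rot: [-3.141, 0.0, 1.596]
force: [-0.5, 0.2, 0.4]
width: 85.3
gripper_force: 0.0
clock: 32.57
eef_pos: [531.5, 341.1, 190.2]
tool_rot: [3.137, -0.003, 1.596]
force: [0.4, 0.7, -0.1]
width: 84.8
gripper_force: 0.0
rows target cm/deg: [-28.24  -2.97   1.02   3.22] at [531.5 341.1 190.2] 1.596 q [-0.31  0.66 -0.51  1.58  0.36  0.99 -0.91] t 32.5667
pics/top0.png (342.625, 184.375) 14.036882400512695 (329, 171, 27, 28) 559.0 [[508.95592794  58.19977585]
 [508.74950377  59.40112427]]
pics/b.png (335.5, 185.0) 9.013978004455566 (329, 176, 13, 19) 164.0 [[508.1441111   71.84154804]
 [508.17163895  72.79603639]]
```

```bash
python3 -m inch '[[[-2,-0.2,0,0],[-5,-0.5,0,0.5],[-8.5,-0.9,0,1],[-12,-1.2,0,1.5],[-15.5,-1.6,0,2],[-19,-2,0,2.5],[-22.5,-2.4,0,3],[-25.5,-2.7,0,3.2]]]';python3 -m inch '[[[-1.6,-0.1,0,0],[-2.6,-0.2,0,0],[-2.6,-0.2,0,0],[-2.6,-0.2,0,0],[-2.6,-0.2,0,0]]]';python3 -c "
from h import *; go(509,58.5,28,1.54)
b=get_image('top')
"
```

```text
clock: 33.28
eef_pos: [507.8, 81.2, 185.3]
tool_rot: [-3.137, 0.002, 1.539]
force: [0.7, -0.2, -0.5]
width: 84.9
gripper_force: 0.0
clock: 33.7
eef_pos: [506.9, 60.4, 186.9]
tool_rot: [-3.141, -0.001, 1.543]
force: [-0.1, 0.0, -1.1]
width: 84.8
gripper_force: 0.0
rows target cm/deg: [-0.18  0.22 15.89  0.16] at [506.9  60.4 186.9] 1.543 q [ 0.19  0.49 -0.53  1.91  0.33  0.82 -0.54] t 33.7
```

```bash
python3 -m inch '[[[-0.1,0.2,1,0],[-0.1,0.2,3.5,0],[-0.1,0.2,6.5,0],[-0.1,0.2,9.5,0],[-0.1,0.2,11,0],[-0.1,0.2,12,0],[-0.1,0.2,12,0],[-0.1,0.2,12,0]]]';python3 -m inch '[[[0,0,0,0],[0,0,0,0],[0,0,0,0]]]';python3 -c "
from h import *; go(509,58.5,28,1.54)
a=get_image('side');cv2.imwrite('pics/s9.png',cv2.resize(a[150:270,280:400],None,fx=5,fy=5))"
```

```text
clock: 34.42
eef_pos: [509.0, 58.2, 67.0]
tool_rot: [-3.141, -0.0, 1.542]
force: [0.6, -0.1, -0.1]
width: 85.4
gripper_force: 0.0
clock: 34.67
eef_pos: [509.9, 57.6, 68.3]
tool_rot: [3.139, -0.0, 1.54]
force: [0.4, 0.2, 0.1]
width: 85.4
gripper_force: 0.0
rows target cm/deg: [ 0.09 -0.09  4.03  0.02] at [509.9  57.6  68.3] 1.54 q [ 0.1   0.67 -0.4   2.01  0.48  0.55 -0.67] t 34.6667
```

View pics/s9.png

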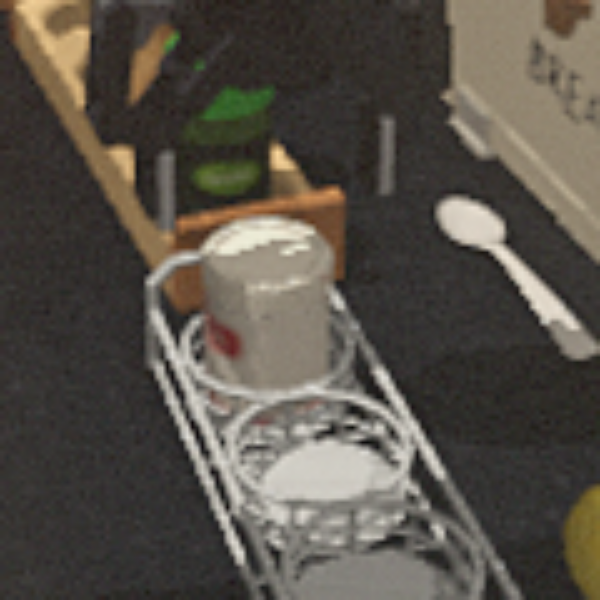

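Last look: the tub is upright in cup 1 (lid centre crop (268,245)) and the open tips at (167,225) and (386,190) straddle it. The herb jar stands in well 4. Descend and grip.

```bash
python3 -m inch '[[[0,-0.1,1,0],[0,-0.1,2,0],[0,-0.1,3,0],[0,-0.1,4,0],[0,-0.1,4,0],[0,-0.1,4,0]]]';python3 -m inch '[[[0,0,0,0],[0,0,0,0],[0,0,0,0],[0,0,0,0]]]' 6.3;python3 -m inch '[[[0,0,0,0],[0,0,0,0],[0,0,0,0],[0,0,0,0],[0,0,0,0]]]' 4
```

```text
clock: 35.22
eef_pos: [507.1, 57.5, 26.1]
tool_rot: [-3.139, 0.0, 1.541]
force: [0.0, 0.5, 0.5]
width: 85.0
gripper_force: 0.0
clock: 35.55
eef_pos: [508.3, 57.5, 27.6]
tool_rot: [3.141, -0.0, 1.54]
force: [-0.3, 0.1, 0.4]
width: 63.0
gripper_force: 0.0
clock: 35.97
eef_pos: [508.4, 57.5, 27.9]
tool_rot: [3.14, 0.0, 1.54]
force: [-0.6, 0.4, 5.9]
width: 53.8
gripper_force: 61.8
```

```bash
python3 -m inch '[[[0,0,-0.5,0],[0,0,-2,0],[0,0,-5,0],[0,0,-8.5,0],[0,0,-12,0],[0,0,-15.5,0],[0,0,-18,0],[0,0,-19.5,0]]]';python3 -m inch '[[[0,0,0,0],[0,0,0,0],[0,0,0,0]]]';python3 -c "
from h import *; go(529.6,414.4,223,1.596)"
```

```text
clock: 36.63
eef_pos: [509.1, 57.8, 225.8]
tool_rot: [3.137, -0.001, 1.541]
force: [1.2, 0.3, -1.0]
width: 53.7
gripper_force: 63.3
clock: 36.88
eef_pos: [507.0, 57.0, 221.2]
tool_rot: [-3.14, 0.001, 1.54]
force: [-0.8, 0.6, -1.1]
width: 53.9
gripper_force: 63.3
rows target cm/deg: [35.79  1.17 -0.18 -3.18] at [507.   57.  221.2] 1.54 q [ 0.22  0.45 -0.56  1.87  0.3   0.91 -0.51] t 36.8833
```

```bash
python3 -m inch '[[[1,0,0,0],[3,0.1,0,-0.5],[6,0.2,0,-1],[9,0.3,0,-1],[12,0.4,0,-1.5],[15,0.5,0,-1.5],[18,0.6,0,-2],[21,0.7,0,-2]]]';python3 -m inch '[[[3,0.1,0,0],[6,0.2,0,-0.5],[9,0.2,0,-1],[11.5,0.3,0,-1.2],[13.6,0.3,0,-1.2],[14.8,0.3,0,-1.2],[14.8,0.3,0,-1.2],[14.8,0.3,0,-1.2]]]';python3 -m inch '[[[0,0,0,0],[0,0,0,0],[0,0,0,0],[0,0,0,0]]]';python3 -c "
from h import *; go(529.6,414.4,28,1.596)"
```

```text
clock: 37.55
eef_pos: [520.1, 269.2, 220.6]
tool_rot: [-3.139, 0.001, 1.577]
force: [1.0, -0.2, -0.0]
width: 53.5
gripper_force: 63.3
clock: 38.22
eef_pos: [522.8, 414.9, 220.9]
tool_rot: [-3.14, 0.002, 1.598]
force: [-0.1, -0.7, -0.9]
width: 53.7
gripper_force: 63.3
clock: 38.55
eef_pos: [524.2, 413.9, 222.5]
tool_rot: [3.141, 0.0, 1.595]
force: [0.4, 0.7, -0.9]
width: 53.7
gripper_force: 63.3
rows target cm/deg: [ 0.03  0.54 19.45 -0.07] at [524.2 413.9 222.5] 1.595 q [-0.42  0.69 -0.53  1.43  0.37  1.13 -0.98] t 38.55
```

```bash
python3 -m inch '[[[0,0.5,1,0],[0,0.5,3.5,0],[0,0.5,6.5,0],[0,0.5,9.5,0],[0,0.5,12,0],[0,0.5,14,0],[0,0.5,15.2,0],[0,0.5,15.2,0]]]';python3 -m inch '[[[0,0,0,0],[0,0,0,0],[0,0,0,0],[0,0,0,0]]]';python3 -c "
from h import *; go(529.6,414.2,28,1.596)"
```

```text
clock: 39.22
eef_pos: [527.4, 413.3, 66.7]
tool_rot: [-3.137, 0.004, 1.596]
force: [-0.2, 0.4, -0.1]
width: 54.0
gripper_force: 63.3
clock: 39.55
eef_pos: [529.4, 416.0, 71.8]
tool_rot: [3.139, -0.002, 1.596]
force: [0.7, -0.1, -1.3]
width: 53.5
gripper_force: 63.3
rows target cm/deg: [-0.18  0.01  4.38  0.01] at [529.4 416.   71.8] 1.596 q [-0.45  0.85 -0.47  1.55  0.47  0.85 -1.06] t 39.55
```

```bash
python3 -m inch '[[[-0.2,0,0.6,0],[-0.2,0,1.2,0],[-0.2,0,1.8,0],[-0.2,0,2.4,0],[-0.2,0,3,0],[-0.2,0,3.4,0],[-0.2,0,3.6,0],[-0.2,0,3.6,0]]]'; python3 -m inch '[[[0,0,0.3,0],[0,0,0.6,0],[0,0,0.8,0],[0,0,0.8,0],[0,0,0.8,0]]]'; python3 -c "
from h import *; go(529.6,414.2,28,1.596)"
```

```text
clock: 40.22
eef_pos: [528.3, 413.0, 33.4]
tool_rot: [-3.141, 0.001, 1.597]
force: [0.3, -0.6, -0.2]
width: 53.4
gripper_force: 63.3
clock: 40.63
eef_pos: [529.1, 413.9, 28.0]
tool_rot: [3.14, -0.001, 1.596]
force: [-1.4, -0.4, 8.2]
width: 53.7
gripper_force: 64.1
rows target cm/deg: [0.02 0.05 0.   0.01] at [529.1 413.9  28. ] 1.596 q [-0.46  0.9  -0.44  1.57  0.5   0.78 -1.08] t 40.6333
```

Seated at the same height. Release and retreat, then move the arm aside so I can check numerically.

```bash
python3 -m inch '[[[0,0,-0.2,0],[0,0,-0.2,0],[0,0,-0.2,0],[0,0,-0.2,0],[0,0,-0.2,0],[0,0,-0.2,0]]]' 8.5; python3 -m inch '[[[0,0,-1,0],[0,0,-3,0],[0,0,-6,0],[0,0,-9,0],[0,0,-12,0],[0,0,-15,0],[0,0,-18,0],[0,0,-19,0]]]'; python3 -m inch '[[[-3,0,0,0],[-7,0,0,0],[-11,0,0,0],[-15,0,0,0],[-19,0,0,0],[-23,0,0,0],[-27,0,0,0],[-31,0,0,0]]]';python3 -m inch '[[[-3,0,0,0],[-7,0,0,0],[-11,0,0,0],[-15,0,0,0],[-19,0,0,0],[-22,0,0,0],[-24,0,0,0],[-24,0,0,0]]]';python3 - <<'E'
from h import *
b=get_image('top');h=cv2.cvtColor(b,cv2.COLOR_BGR2HSV);H,S,V=[h[...,i].astype(int) for i in range(3)]
box=(130,130,310,215)
M={"herb":(((H>45)&(H<80)&(S>150)),116,(535.2,192.5)),"spice":((((H<6)|(H>172))&(S>150)),118,(531.5,340.5)),"tub":((S<45)&(V>215),86,(529.6,414.4))}
for n,(m,z,w) in M.items():
    for k in blobs(m.astype('u1')*255,box)[:2]:
        c,r=cv2.minEnclosingCircle(k);print(n,np.round(c,1),round(r,1),np.round(ray("top",[c],z)[0],1),"want",w)
m=((S<60)&(V>120)).astype('u1')*255
for k in blobs(m,(225,140,300,215),3)[:4]: c,r=cv2.minEnclosingCircle(k);print("knob?",np.round(c,1),round(r,1),np.round(ray("top",[c],182)[0],1))
print(proj("top",[(533,266.5,182),(535,192.5,116),(531.5,340.5,118),(529.6,414.4,86)]))
a=get_image('side');print(proj("side",[(533,266.5,182)]))
h=cv2.cvtColor(a,cv2.COLOR_BGR2HSV);m=((h[...,1]<60)&(h[...,2]>90)).astype('u1')*255
for k in blobs(m,(300,70,335,120),2)[:4]: print("side knob?",cv2.boundingRect(k))
E
```

```text
clock: 41.13
eef_pos: [528.6, 413.2, 28.0]
tool_rot: [-3.141, 0.0, 1.596]
force: [0.4, 1.1, 0.1]
width: 85.0
gripper_force: 0.0
clock: 41.8
eef_pos: [530.2, 415.4, 224.2]
tool_rot: [3.135, -0.006, 1.596]
force: [1.4, 0.7, 0.9]
width: 84.9
gripper_force: 0.0
clock: 42.47
eef_pos: [536.1, 101.4, 218.4]
tool_rot: [3.142, 0.0, 1.597]
force: [1.0, 0.3, 0.6]
width: 85.2
gripper_force: 0.0
clock: 43.13
eef_pos: [541.8, -143.3, 217.7]
tool_rot: [-3.14, 0.003, 1.588]
force: [0.4, -0.2, -0.3]
width: 85.3
gripper_force: 0.0
herb [271.5 172.7] 14.8 [530.4 190.7 116. ] want (535.2, 192.5)
spice [190.8 175.1] 12.9 [529.8 339.8 118. ] want (531.5, 340.5)
tub [156.4 179.1] 13.9 [529.5 414.4  86. ] want (529.6, 414.4)
tub [189. 139.] 6.7 [606.  351.9  86. ] want (529.6, 414.4)
knob? [226.  164.5] 2.7 [535.7 262.1 182. ]
[[223.42815525 166.10762325]
 [270.53212473 170.26225488]
 [190.40279007 174.24135973]
 [156.42272321 179.01548249]]
[[313.83847425 121.74211182]]
side knob? (326, 70, 9, 50)
side knob? (328, 70, 2, 11)
```

All four measure within 5 mm of their wells and stand at the right height, and the gripper is clear. Handing in.

```bash
python3 -m inch '[[[0,0,0,0],[0,0,0,0],[0,0,0,0],[0,0,0,0]]]'; python3 -c "
from cell import order;print(order.finish_job())"
```

```text
clock: 43.57
eef_pos: [542.9, -135.4, 218.4]
tool_rot: [3.141, -0.0, 1.598]
force: [0.7, -0.3, 0.5]
width: 85.1
gripper_force: 0.0
the job is handed in; nothing more can be done
None
```

I moved all four spices into the new rack in their original left-to-right order (white tub, spice jar, pepper mill, herb jar), released them, and handed the job in at 43.6 s; the final camera check put each within about 5 mm of its well centre, though no verdict came back, and a missed first grasp made the herb jar lean briefly before it stood upright again.

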